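Turn the biscuit over onto the board

ROBOT

A 6-joint arm with a two-finger parallel gripper is mounted at the origin on the work surface; the furniture and walls round the work are solid. World frame = base frame: x ahead of the robot, y to its left, z up, the work surface at z = 0. Lengths are in m, angles in rad, forces in N, time in s.
With the tool pointing down it reaches from about 0.325 to 0.85 m from the base axis. Payload 15.5 kg.
Tool frame: the origin (TCP) lies midway between the tips of the shut fingers; the grasp point (between the pads) lies 19 mm behind it; z points along the fingers, y is the line along which they close (so a half turn about z gives the same grasp; the last joint's range is limited). The gripper opens to 91 mm and grips with 3 to 60 N. Pads are 32 mm wide; open, the fingers measure 118 mm over their backs; the gripper's body (76 mm by 178 mm) begins 60 mm behind the grasp point.
Start: joints at [-1.323, 0.494, 1.345, -0, 1.302, -0.096], TCP at [0.211, -0.588, 0.214] pointing down, gripper open.
Joint ranges: [-2.91, 2.91], [-0.82, 2.16], [0.22, 2.67], [-1.22, 4.37], [0.12, 2.79], [-3.08, 3.08]. Speed limits (rad/s): [1.89, 1.89, 2.57, 3.01, 3.01, 3.01].

INTERFACE

Orientations are given as [roll, pitch, yaw] about the fixed x, y, z axes, in that order (R = Rz(yaw) Ry(pitch) Rx(roll)).
In Python, from station import r gives the robot as it stands.
- The arm moves only by the shell command python3 -m jog 'ROWS' [FORCE]. ROWS is a JSON object of lists of equal length, an entry for each row: "jaw": the opening, from -1 (shut) to 1 (fully open); "slide": the shift along the tool's x, y, z in mm, a list of three; "twist": the turn about the tool's z in rad. In form: {"jaw": [jaw, ...], "slide": [[dx, dy, dz], ...], "twist": [twist, ...]}. A call has 1 to 20 rows; each row shifts and turns the commanded pose from where the row before left it, along the tool's axes as they then stand; what a row does not reach is not made up. A row lasts 1/10 s, in which the tool goes at most 50 mm and 8.59 degrees, less where a joint would pass 70% of its speed; a pose out of reach is approached as far as the arm can. A call with a gripper value outside its range is refused whole. The fingers move at their own pace and stop on an object; FORCE is the grip in N (left out, the last holds). Time passes only in rows, so rows that do not move let the fingers close. It gives the time, the measured TCP pose, the force, the opening and the grip force at its end, in the units of the state.
- r.sense(): the state, without advancing time (a new reading comes with each control period).
- r.snapshot(name): name is "scene" or "top"; returns a dict with "image" (384x512x3 uint8, blue, green, red), "vfov" (degrees; the focal length in pixels is half the picture's height over the tangent of half this angle, whatever the lens; pixels are square), "cx", "cy" (the principal point, pixels), "R" (3x3) and "t" (3): a world point X has camera coordinates R X + t. Camera axes: x right, y down, z forward; pixel columns grow to the right and rows downward; lengths in m; the calibration is good to about 2 mm. A picture is of the moment at which its call begins. There is no depth.
- r.hand_in(): hands the job in; it is judged then, once.
The state is a dict: "time_s": time; "joints": joint angles; "dq": joint speeds; "joint_torque": joint torques, N m; "eef_pos": TCP position; "ee_rot": TCP orientation; "ft_force": force on the tool from outside, world axes, zero at the start; "moment": the same for the moment, N m; "gripper_width": finger opening in m; "grasp_force": force on a finger pad.
Only numpy, scipy, OpenCV 4.12 (cv2) and the standard library are available. Lean on these libraries where they do the work, as an engineer would, in place of code of your own. Each camera call takes 0.05 s, during which the arm holds its last target. There are 200 camera calls.

TASK

One of the two biscuits on the baking plate still shows its smooth side. Lift the turner out of its rest and with it turn that biscuit over onto the wooden board, so that it lies flat and wholly on the board with its dotted side up; the gripper itself must not touch the biscuits. Then lay the turner back in its rest as it lay, handle in the notch and blade flat on the table, and leave the other biscuit and everything else where they are.

Things in the scene. Friction and masses are not known exactly. Their poses are not given: they have to be found in the camera images.
- station: Fixed dark steel baking plate butted against a wooden board; pose varies. Origin on the table below the board edge that faces the plate; x points level from plate to board, z up. Plate: x -180 to 0 mm, y -130 to 130 mm, top 3 mm above the table; open at x = -180, rims 10 mm high, 6 mm thick along its two y edges.
- board_edge (a point): Origin of the station raised to the board's top. Board: station x 0 to 130 mm, y -130 to 230 mm, top 12 mm above the table, so it makes a 9 mm upright step at the end of the plate, against which a biscuit can be braced. A garlic bulb stands on it near y = 155 mm.
- biscuit_wrong_mid (a point): Centre (half-way up) of the loose biscuit to turn over: disc 92 mm across, 11 mm thick, about 60 g, lying on the plate smooth side up; z axis out of its smooth side. Both faces are flat for 72 mm across and slope away to a 3 mm rim at mid-height (rim's lower edge 4 mm up), so a thin blade goes under. Site height 8.5 mm on the plate, 17.5 mm on the board.
- biscuit_wrong: The same biscuit; origin at the centre of its dotted face, which is underneath at the start. The two biscuits lie side by side on the plate, about 120 mm apart along the station's y, 25 to 50 mm short of the board; which lies where varies.
- biscuit_right_mid (a point): Centre of the other biscuit, of the same size and make, lying dotted side (19 small docking holes) up; z axis up. Leave it alone.
- biscuit_right: The other biscuit; origin at the centre of its smooth face, underneath.
- turner_grip (a point): Point to grip the loose turner (160 g): on the centre line of its black handle, 54 mm above the blade's underside, about 40 mm behind the centre of mass. Axes: x along the turner towards the blade tip, y across, z up. The handle runs level along x, 22 mm wide (y), 18 mm high, from 20 mm in front of this point to 80 mm behind it.
- turner_tip (a point): Middle of the blade's front edge, at its underside: 125 mm in front of and 54 mm below turner_grip. The steel blade is flat, 80 mm wide, 75 mm long, 2 mm thick (1.2 mm at the front edge); a thin cranked shank joins it to the handle.
- turner_seat (a point): Point of the handle that lies in the rest: on the handle's centre line, 65 mm behind turner_grip. Same axes.
- turner: The turner itself; origin 54 mm below turner_grip, in the plane of the blade's underside; same axes.
- rest: Fixed grey turner rest, 45 x 56 mm foot, about 63 mm high; pose varies. Origin on the table under the notch; x points along the turner, towards where the blade lies; z up.
- rest_notch (a point): Where turner_seat lies when the turner is home: 54 mm above the table, in a 26 mm wide, open-topped notch (floor 45 mm above the table, flared cheeks to 63 mm, 24 mm long along x). With the handle in the notch the blade lies flat on the table.
- garlic_on_board_mid (a point): Bystander, loose, to be left alone: garlic bulb, 60 mm across, 58 mm high, standing on the end of the board; centre, half-way up.
- chilli_jar_mid (a point): Bystander, loose, to be left alone: jar with a red cap, 59 mm across, 86 mm high, at the back; centre, half-way up.
- shaker_mid (a point): Bystander, loose, to be left alone: clear shaker with a dark lid, 70 mm across, 110 mm high, at the back; centre, half-way up.
- marker_mid (a point): Bystander, loose, to be left alone: white marker pen with a black cap, 135 mm long, 17 mm thick, lying on the table between plate and turner; centre, half-way up.

How it is judged:
By the outcome, as a careful person would: the job done as asked, in the order asked, and still so for the second after the job is handed in, with the robot touching nothing.
It also fails if it takes over 61 s, if anything falls off the work surface, if the arm or the gripper's body presses on something with over 40 N, if the wrist force passes 120 N, or if a joint passes its speed limit or range.

## Working session

There is one attempt and no reset: what is moved stays moved. The work goes in short steps, Python scripts to look and compute and a shell command to move; the robot and the scene stay as the last step left them, time stands still between calls to the robot, and variables do not carry over. Pictures are saved under pics/ and viewed, at most 10 in all, crops included, and the job is handed in when it is done.

```bash
mkdir -p pics; ls; python3 - <<'E'
from station import r
import cv2,json
for n in("scene","top"):
    s=r.snapshot(n); cv2.imwrite(f"pics/{n}0.png",s["image"])
    print(n,s["vfov"],s["cx"],s["cy"],s["R"],s["t"])
print(r.sense())
E
```

```text
pics
scene 47.81738804186462 250.66920432231487 185.74641998876177 [[ 0.96411654  0.26464136  0.02107699]
 [ 0.19215917 -0.64086391 -0.74321484]
 [-0.1831779   0.72059586 -0.66872077]] [-0.50728739 -0.12211859  1.20534363]
top 55.18295724495115 254.0501545244026 189.71664665489868 [[-0.02578904 -0.99937706  0.02409175]
 [-0.99084686  0.02235967 -0.13312607]
 [ 0.13250445 -0.02730443 -0.99080626]] [-0.06531816  0.56391041  1.0333093 ]
{'time_s': 0.1, 'joints': array([-1.32247674e+00,  4.94115795e-01,  1.34606995e+00,  2.05173137e-05,
        1.30252404e+00, -9.54827547e-02]), 'dq': array([-0.00091495, -0.00182686, -0.00247325, -0.00113272, -0.00152763,
       -0.00028216]), 'joint_torque': array([ 2.05088712e-03, -8.80237985e+01, -3.82547557e+01,  7.10041565e-02,
        4.81718418e-02, -1.74745696e-05]), 'eef_pos': array([ 0.21060138, -0.5880758 ,  0.2134009 ]), 'ee_rot': array([-3.14048250e+00, -1.26191886e-04,  3.43796821e-01]), 'ft_force': array([0.76916009, 0.09269789, 0.35236903]), 'moment': array([-0.01515672,  0.00521233,  0.00705699]), 'grasp_force': 0.0, 'gripper_width': 0.09105571329144657}
```

View pics/scene0.png

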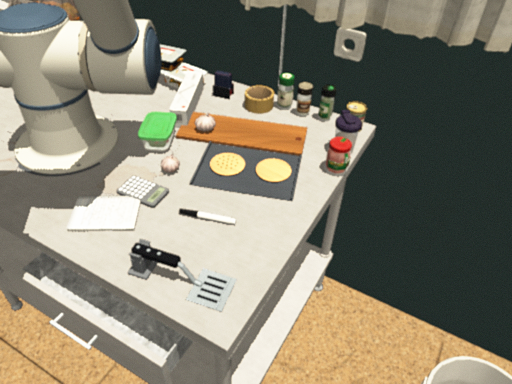

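View pics/top0.png

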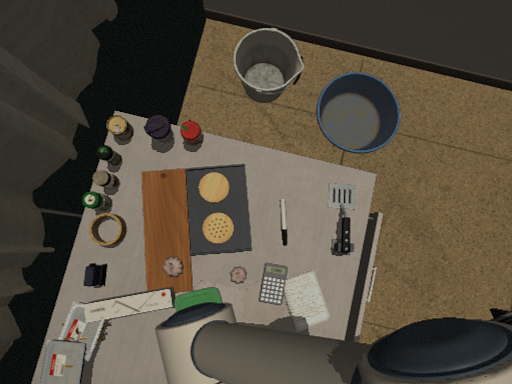

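The top view shows the smooth biscuit at (214,187), the dotted one at (218,228) and the board on the left (142-190). The turner blade is at (341,196), with the handle running down to (344,250). Next I'll measure.

```bash
cat > h.py <<'E'
import numpy as np,cv2
from station import r
def cam(n):
    s=r.snapshot(n); s["f"]=s["image"].shape[0]/2/np.tan(np.radians(s["vfov"])/2); s["R"]=np.array(s["R"]);s["t"]=np.array(s["t"]); return s
def ray(s,p):
    d=s["R"].T@np.array([(p[0]-s["cx"])/s["f"],(p[1]-s["cy"])/s["f"],1]); return -s["R"].T@s["t"],d
def pl(s,p,z):
    o,d=ray(s,p); return o+d*(z-o[2])/d[2]
def px(s,X):
    c=s["R"]@np.array(X)+s["t"]; return np.array([s["cx"],s["cy"]])+s["f"]*c[:2]/c[2]
def blobs(m,amin=60):
    m=m.astype(np.uint8)
    return [c for c in cv2.findContours(m,0,cv2.CHAIN_APPROX_NONE)[0] if cv2.contourArea(c)>amin]
E
python3 - <<'E'
from h import *
for n,box in(("top",(130,155,390,300)),("scene",(120,110,320,310))):
    s=cam(n); im=s["image"]; x0,y0,x1,y1=box
    k=3
    if 1: cv2.imwrite(f"pics/{n}1.png",cv2.resize(im[y0:y1,x0:x1],None,fx=k,fy=k,interpolation=cv2.INTER_CUBIC))
    hsv=cv2.cvtColor(im,cv2.COLOR_BGR2HSV)
    H,S,V=[hsv[...,i].astype(int) for i in range(3)]
    roi=np.zeros(H.shape,bool); roi[y0:y1,x0:x1]=1
    for nm,m in(("biscuit",(H>12)&(H<32)&(S>90)&(V>150)),("board",(H<16)&(S>110)&(V>50)&(V<200)),("dark",(V<85)&(S<110)),("blade",(S<60)&(V<190)&(V>90))):
        for c in blobs(m&roi):
            (cx,cy),(w,h),a=cv2.minAreaRect(c)
            M=cv2.moments(c); ce=(M["m10"]/M["m00"],M["m01"]/M["m00"])
            z={"biscuit":.0085,"board":.012,"dark":.003,"blade":.002}[nm]
            print(n,nm,cv2.contourArea(c),np.round(ce,1),np.round(pl(s,ce,z)[:2],4),"corners",np.round([pl(s,q,z)[:2] for q in cv2.boxPoints(((cx,cy),(w,h),a))],3).tolist())
E
```

```text
top biscuit 674.0 [217.6 227.5] [0.456  0.0307] corners [[0.5, 0.073], [0.498, -0.012], [0.413, -0.011], [0.415, 0.074]]
top biscuit 639.0 [213.5 186.9] [0.5775 0.0414] corners [[0.621, 0.084], [0.619, -0.003], [0.534, -0.001], [0.536, 0.085]]
top board 5178.0 [166.4 229.9] [0.4527 0.1803] corners [[0.632, 0.256], [0.635, 0.122], [0.276, 0.107], [0.274, 0.235]]
top dark 664.0 [364.9 256.3] [ 0.3603 -0.4034] corners [[0.239, -0.358], [0.496, -0.426], [0.49, -0.451], [0.234, -0.383]]
top dark 554.0 [342.4 236.1] [ 0.4216 -0.3397] corners [[0.367, -0.303], [0.515, -0.311], [0.514, -0.374], [0.365, -0.365]]
top dark 5107.5 [217.5 209.7] [0.5092 0.0307] corners [[0.637, 0.132], [0.647, -0.053], [0.386, -0.067], [0.377, 0.112]]
top blade 280.5 [153.6 295.2] [0.2663 0.218 ] corners [[0.258, 0.285], [0.286, 0.286], [0.282, 0.168], [0.254, 0.168]]
top blade 493.5 [371.9 262.6] [ 0.3413 -0.4233] corners [[0.238, -0.385], [0.492, -0.453], [0.487, -0.479], [0.233, -0.411]]
top blade 21299.0 [276.2 227.8] [ 0.451  -0.1429] corners [[0.682, 0.293], [0.666, -0.459], [0.237, -0.428], [0.258, 0.285]]
[... 1284 characters left out ...]
corners [[0.37, -0.398], [0.435, -0.379], [0.454, -0.42], [0.391, -0.438]]
scene blade 608.0 [166.2 271.7] [ 0.4393 -0.3345] corners [[0.355, -0.36], [0.335, -0.266], [0.561, -0.29], [0.565, -0.377]]
scene blade 1247.0 [287.7 271.5] [ 0.6775 -0.2644] corners [[0.635, -0.367], [0.712, -0.075], [0.761, -0.103], [0.676, -0.383]]
scene blade 308.5 [153.2 197.2] [ 0.3207 -0.1398] corners [[0.272, -0.15], [0.319, -0.075], [0.365, -0.127], [0.319, -0.197]]
scene blade 4287.5 [248.9 171.6] [0.5162 0.0191] corners [[0.386, -0.075], [0.334, 0.114], [0.635, 0.128], [0.651, -0.056]]
scene blade 1204.0 [144.  137.9] [0.1928 0.0758] corners [[0.068, 0.125], [0.266, 0.271], [0.363, 0.076], [0.182, -0.045]]
```

View pics/top1.png

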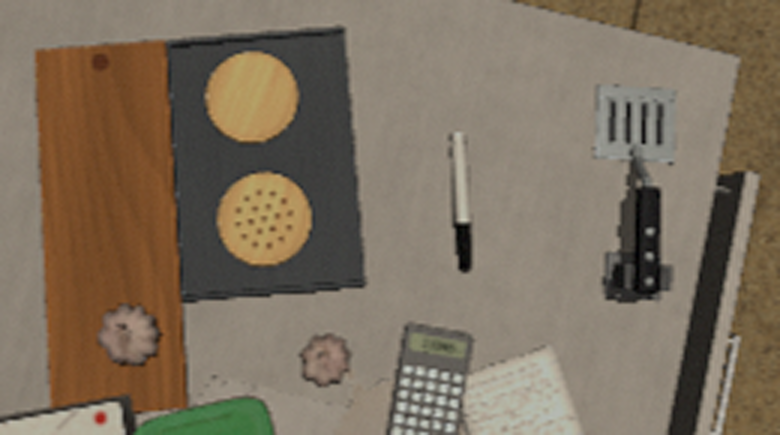

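View pics/scene1.png

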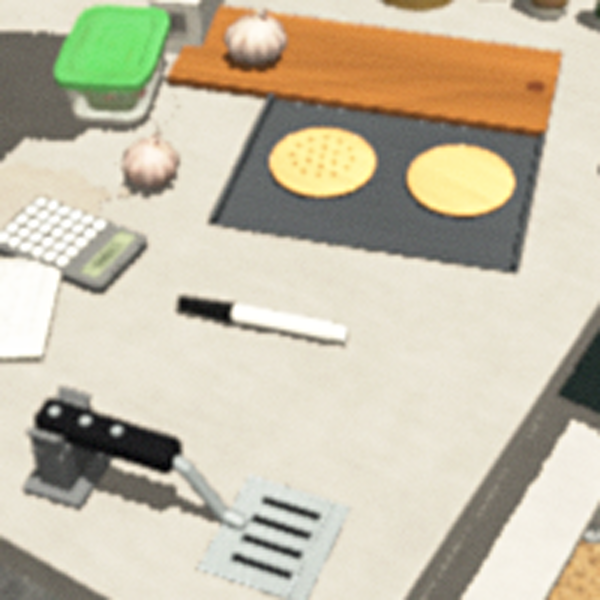

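The crops confirm it. In top-crop pixels, the blade corners are (597,85), (677,91), (672,163) and (594,157), the handle runs (650,188) to (648,293), and the plate corners are (166,42), (344,28), (365,285) and (183,298). I'll turn these into poses using both views.

```bash
python3 - <<'E'
from h import *
T=cam("top");S=cam("scene")
t=lambda x,y:(130+(x-1)/3,155+(y-1)/3); u=lambda x,y:(120+(x-1)/3,110+(y-1)/3)
P=lambda s,L,z:np.array([pl(s,p,z)[:2] for p in L])
def show(n,A):print(n,np.round(A,4).tolist())
ang=lambda a,b:np.arctan2(b[1]-a[1],b[0]-a[0])
bt=P(T,[t(597,85),t(677,91),t(672,163),t(594,157)],.001); bs=P(S,[u(245,476),u(350,508),u(302,600),u(200,570)],.001)
show("blade top",bt);show("blade sc",bs)
for b,o in((bt,(0,1,3,2)),):
    print("tip mid",(b[0]+b[1])/2,"rear",(b[3]+b[2])/2,"yaw",ang((b[3]+b[2])/2,(b[0]+b[1])/2), "front edge yaw",ang(b[1],b[0])-np.pi/2)
show("blade centre", [bt.mean(0),bs.mean(0)])
show("handle top z=.063 front/rear", P(T,[t(650,186),t(648,293)],.060)); show("handle sc",P(S,[u(178,453),u(42,408)],.060))
pt=P(T,[t(166,42),t(186,408)],.012);show("board edge",pt);print(ang(pt[1],pt[0]))
pp=P(T,[t(344,28),t(365,285)],.003);show("plate open",pp);print(ang(pp[1],pp[0]))
ps=P(S,[u(545,132),u(168,83)],.012);show("board edge sc",ps);print(ang(ps[1],ps[0]))
E
```

```text
blade top [[0.5827, -0.3076], [0.5747, -0.3889], [0.5017, -0.3792], [0.5096, -0.3006]]
blade sc [[0.5047, -0.3058], [0.5815, -0.311], [0.5726, -0.3866], [0.5028, -0.384]]
tip mid [ 0.57869049 -0.34821227] rear [ 0.50563407 -0.33992652] yaw -0.11293318561741858 front edge yaw -0.09760719649750094
blade centre [[0.5422, -0.3441], [0.5404, -0.3469]]
handle top z=.063 front/rear [[0.476, -0.3391], [0.3759, -0.3313]]
handle sc [[0.476, -0.3419], [0.376, -0.3324]]
board edge [[0.6341, 0.1258], [0.2773, 0.1071]]
0.05249939278953242
plate open [[0.6465, -0.0524], [0.3887, -0.0673]]
0.057755042934211236
board edge sc [[0.6345, 0.1208], [0.2831, 0.0917]]
0.08246752104114788
```

```bash
python3 -m jog '{"jaw":[1,1,1,1,1,1,1,1,1,1,1,1,1,1,1],"slide":[[31.4,-15.3,9.3],[31.4,-15.3,9.3],[31.4,-15.3,9.3],[31.4,-15.3,9.3],[31.4,-15.3,9.3],[31.4,-15.3,9.3],[31.4,-15.3,9.3],[31.4,-15.3,9.3],[31.4,-15.3,9.3],[31.4,-15.3,9.3],[0,0,0],[0,0,0],[0,0,0],[0,0,0],[0,0,0]],"twist":[0,0,0,0,0,0,0,0,0,0,0.109,0.109,0.109,0.109,0]}'
python3 - <<'E'
from h import *
for n,b in(("top",(300,160,400,285)),("scene",(120,180,280,310))):
    im=cam(n)["image"][b[1]:b[3],b[0]:b[2]]; cv2.imwrite(f"pics/{n}2.png",cv2.resize(im,None,fx=4,fy=4,interpolation=cv2.INTER_CUBIC))
E
```

```text
time_s: 1.8
eef_pos: [0.4548, -0.3385, 0.1209]
ee_rot: [3.142, -0.0, -0.094]
ft_force: [0.8, 1.1, 0.0]
gripper_width: 0.0908
grasp_force: 0.0
```

View pics/scene2.png

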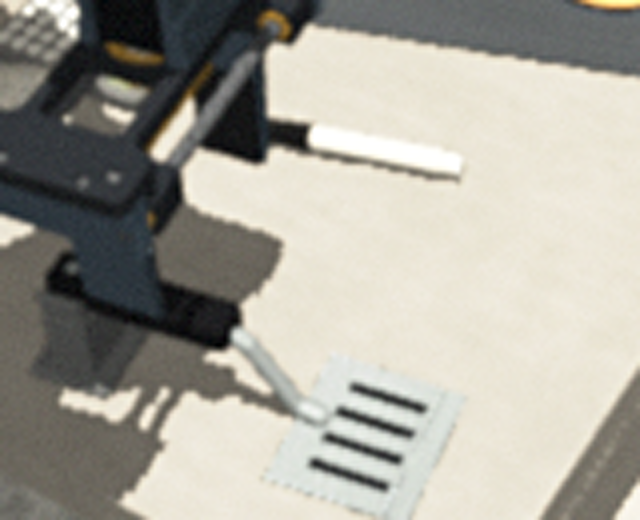

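The fingers straddle the black handle above the turner, with the near finger at crop (120,260). I'll descend and grip.

```bash
python3 -m jog '{"jaw":[1,1,1,1,1,-1,-1,-1,-1,-1,-1,-1,-1,-1],"slide":[[0,0,22],[0,0,22],[0,0,22],[0,0,20],[0,0,0],[0,0,0],[0,0,0],[0,0,0],[0,0,0],[0,0,0],[0,0,0],[0,0,0],[0,0,0],[0,0,0]],"twist":[0,0,0,0,0,0,0,0,0,0,0,0,0,0]}' 60
```

```text
time_s: 3.3
eef_pos: [0.4547, -0.3385, 0.0349]
ee_rot: [-3.142, 0.0, -0.092]
ft_force: [0.3, 0.4, 0.5]
gripper_width: 0.0226
grasp_force: 0.3
```

```bash
python3 -m jog '{"jaw":[-1,-1,-1,-1,-1,-1,-1,-1,-1,-1],"slide":[[0,0,0],[0,0,0],[0,0,0],[0,0,-5],[0,0,-10],[0,0,-20],[0,0,-25],[0,0,-25],[0,0,-15],[0,0,0]],"twist":[0,0,0,0,0,0,0,0,0,0]}' 60
python3 - <<'E'
from h import *
S=cam("scene");im=S["image"]; cv2.imwrite("pics/s3.png",cv2.resize(im[90:330,100:360],None,fx=3,fy=3,interpolation=cv2.INTER_CUBIC))
E
```

```text
time_s: 4.3
eef_pos: [0.4556, -0.3393, 0.1376]
ee_rot: [3.139, -0.003, -0.092]
ft_force: [-0.1, -1.1, -1.8]
gripper_width: 0.0216
grasp_force: 60.0
```

View pics/s3.png

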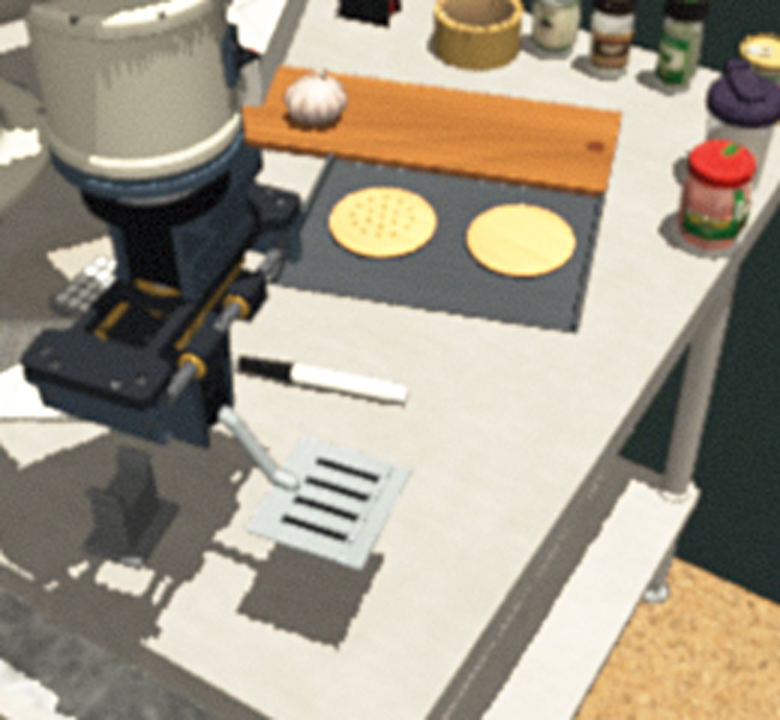

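```bash
python3 -m jog '{"jaw":[-1,-1,-1,-1,-1,-1,-1,-1,-1,-1,-1,-1,-1,-1,-1,-1,-1,-1,-1,-1],"slide":[[14.3,-24.5,0],[14.3,-24.5,0],[14.3,-24.5,0],[14.3,-24.5,0],[14.3,-24.5,0],[14.3,-24.5,0],[14.3,-24.5,0],[14.3,-24.5,0],[0,0,0],[0,0,0],[0,0,0],[0,0,0],[0,0,0],[0,0,0],[0,0,0],[0,0,0],[0,0,0],[0,0,0],[0,0,0],[0,0,0]],"twist":[0,0,0,0,0,0,0,0,-0.143,-0.143,-0.143,-0.143,-0.143,-0.143,-0.143,-0.143,-0.143,-0.143,-0.143,-0.143]}' 60
python3 -m jog '{"jaw":[-1,-1],"slide":[[0,0,0],[0,0,0]],"twist":[0,0]}'
python3 - <<'E'
from h import *
st=r.sense();print(st["eef_pos"],st["ee_rot"])
T=cam("top");S=cam("scene")
cv2.imwrite("pics/s4.png",np.hstack([cv2.resize(T["image"][150:290,160:330],None,fx=2.3,fy=2.3),cv2.resize(S["image"][110:250,190:360],None,fx=2.3,fy=2.3)]))
E
```

```text
time_s: 6.35
eef_pos: [0.586, -0.1536, 0.1337]
ee_rot: [-3.14, -0.001, 1.63]
ft_force: [0.2, 0.6, -1.9]
gripper_width: 0.0216
grasp_force: 60.0
time_s: 6.55
eef_pos: [0.5863, -0.1537, 0.1342]
ee_rot: [-3.141, -0.001, 1.619]
ft_force: [0.7, 0.3, -2.4]
gripper_width: 0.0215
grasp_force: 60.0
[ 0.5863105  -0.153735    0.13420246] [-3.14054293e+00 -5.06179310e-04  1.61926339e+00]
```

View pics/s4.png

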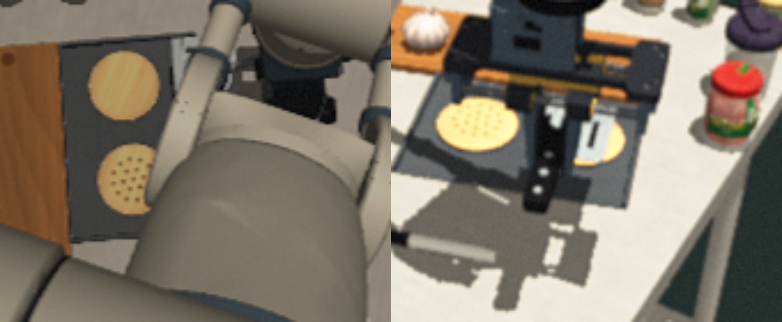

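The gripper now points the turner at the smooth biscuit. In the top half the blade tip is around (180,60), just off the plate's open side and in line. I'll lower it to the plate.

```bash
python3 -m jog '{"jaw":[-1,-1,-1,-1,-1,-1],"slide":[[0,1.3,25],[0,0,25],[0,0,25],[0,0,14],[0,0,0],[0,0,0]],"twist":[-0.008,0,0,0,0,0]}'
python3 -m jog '{"jaw":[-1,-1,-1],"slide":[[0,0,3],[0,0,2.5],[0,0,0]],"twist":[0,0,0]}'
python3 -m jog '{"jaw":[-1,-1],"slide":[[0,0,1],[0,0,0]],"twist":[0,0]}'
```

```text
time_s: 7.25
eef_pos: [0.5883, -0.154, 0.0465]
ee_rot: [3.141, 0.0, 1.631]
ft_force: [0.2, 0.3, -1.6]
gripper_width: 0.0217
grasp_force: 60.0
time_s: 7.55
eef_pos: [0.5881, -0.1539, 0.0407]
ee_rot: [3.141, 0.0, 1.632]
ft_force: [-0.0, -0.2, -1.2]
gripper_width: 0.0219
grasp_force: 60.0
time_s: 7.75
eef_pos: [0.588, -0.1539, 0.0395]
ee_rot: [3.141, 0.0, 1.632]
ft_force: [-0.2, 0.2, -2.3]
gripper_width: 0.0218
grasp_force: 60.0
```

```bash
python3 -m jog '{"jaw":[-1,-1],"slide":[[0,0,1],[0,0,0]],"twist":[0,0]}'
python3 -m jog '{"jaw":[-1,-1],"slide":[[0,0,0.7],[0,0,0]],"twist":[0,0]}'
python3 -m jog '{"jaw":[-1,-1],"slide":[[0,0,0.7],[0,0,0]],"twist":[0,0]}'
```

```text
time_s: 7.95
eef_pos: [0.5879, -0.1538, 0.0383]
ee_rot: [-3.141, -0.0, 1.632]
ft_force: [-0.2, -0.6, -1.2]
gripper_width: 0.0218
grasp_force: 60.0
time_s: 8.15
eef_pos: [0.588, -0.1539, 0.0378]
ee_rot: [3.141, 0.0, 1.632]
ft_force: [-0.9, 0.3, 0.5]
gripper_width: 0.0215
grasp_force: 60.0
time_s: 8.35
eef_pos: [0.5881, -0.1541, 0.0373]
ee_rot: [3.141, 0.0, 1.632]
ft_force: [-1.7, -2.6, 6.4]
gripper_width: 0.0218
grasp_force: 60.0
```

```bash
python3 -m jog '{"jaw":[-1,-1,-1,-1,-1,-1,-1,-1,-1,-1],"slide":[[2,0,-0.4],[5,0,0],[5,0,0],[5,0,0],[5,0,0],[5,0,0],[5,0,0],[5,0,0],[5,0,0],[0,0,0]],"twist":[0,0,0,0,0,0,0,0,0,0]}'
python3 -m jog '{"jaw":[-1,-1,-1,-1],"slide":[[5,0,0],[5,0,0],[5,0,0],[0,0,0]],"twist":[0,0,0,0]}'
python3 - <<'E'
from h import *
T=cam("top");S=cam("scene")
for s,n in((T,"t"),(S,"s")):
    hsv=cv2.cvtColor(s["image"],cv2.COLOR_BGR2HSV);H,SS,V=[hsv[...,i].astype(int) for i in range(3)]
    for c in blobs((H>17)&(H<32)&(SS>90)&(V>150)):
        (cx,cy),rr=cv2.minEnclosingCircle(c);e=cv2.fitEllipse(c);print(n,np.round(pl(s,e[0],.0085),4),cv2.contourArea(c),np.round(e[0],1))
cv2.imwrite("pics/s5.png",np.hstack([cv2.resize(T["image"][150:290,160:330],None,fx=2.3,fy=2.3),cv2.resize(S["image"][110:250,190:360],None,fx=2.3,fy=2.3)]))
E
```

```text
time_s: 9.35
eef_pos: [0.5858, -0.1112, 0.0378]
ee_rot: [3.141, 0.0, 1.632]
ft_force: [1.7, -1.3, 4.9]
gripper_width: 0.0215
grasp_force: 60.0
time_s: 9.75
eef_pos: [0.5849, -0.0963, 0.0378]
ee_rot: [3.141, 0.0, 1.632]
ft_force: [2.0, -0.6, 5.5]
gripper_width: 0.0219
grasp_force: 60.0
t [0.5807 0.0771 0.0085] 369.5 [201.5 186.1]
s [ 0.4556 -0.5536  0.0085] 179.5 [121.2 375.3]
s [ 0.3055 -0.5882  0.0085] 403.0 [ 29.2 370.6]
s [ 1.0713 -0.3576  0.0085] 88.0 [501.  363.8]
s [ 0.2476 -0.5685  0.0085] 78.5 [  7.1 350.6]
s [ 0.9975 -0.3486  0.0085] 250.5 [455.6 347.9]
s [ 0.3164 -0.5388  0.0085] 1911.0 [ 52.6 345.3]
s [ 0.8141 -0.3888  0.0085] 10225.5 [349.  341.6]
s [ 0.4397 -0.0028  0.0085] 79.5 [218.1 169.4]
s [0.7563 0.4121 0.0085] 142.0 [356.3 106.9]
```

View pics/s5.png

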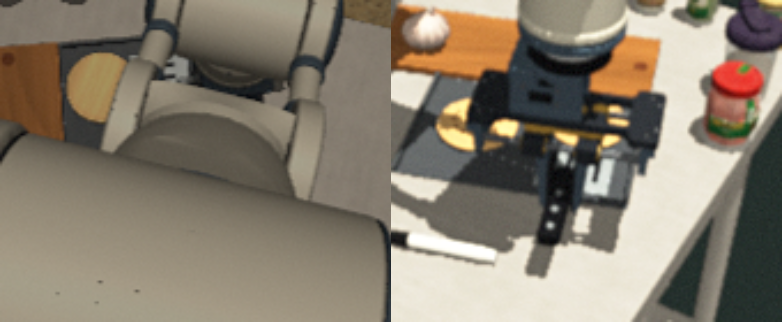

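The biscuit (top half, left edge at (67,88)) has been pushed to a few mm from the board edge (61), with the blade behind it. I'll go on to brace it and wedge under.

```bash
python3 -m jog '{"jaw":[-1,-1,-1,-1],"slide":[[3,0,0],[3,0,0],[2,0,0],[0,0,0]],"twist":[0,0,0,0]}'
python3 -m jog '{"jaw":[-1,-1,-1],"slide":[[3,0,0],[2,0,0],[0,0,0]],"twist":[0,0,0]}'
python3 -m jog '{"jaw":[-1,-1,-1],"slide":[[3,0,0],[2,0,0],[0,0,0]],"twist":[0,0,0]}'
```

```text
time_s: 10.25
eef_pos: [0.5845, -0.0887, 0.0378]
ee_rot: [3.14, 0.001, 1.632]
ft_force: [1.4, -3.7, 7.0]
gripper_width: 0.0219
grasp_force: 60.0
time_s: 10.55
eef_pos: [0.5842, -0.0837, 0.0378]
ee_rot: [3.14, 0.001, 1.632]
ft_force: [1.0, -3.2, 6.9]
gripper_width: 0.0213
grasp_force: 60.0
time_s: 10.85
eef_pos: [0.5839, -0.0787, 0.0378]
ee_rot: [3.14, 0.001, 1.632]
ft_force: [0.2, -3.2, 6.0]
gripper_width: 0.0214
grasp_force: 60.0
```

```bash
python3 -m jog '{"jaw":[-1,-1,-1,-1,-1,-1,-1],"slide":[[0.5,0,-6],[0.8,0,-6],[1.2,0,-7],[2,0,-6],[2.5,0,-6],[3,0,-5],[0,0,0]],"twist":[0,0,0,0,0,0,0]}'
python3 - <<'E'
from h import *
T=cam("top");S=cam("scene")
cv2.imwrite("pics/s6.png",np.hstack([cv2.resize(T["image"][150:250,160:270],None,fx=3.5,fy=3.5),cv2.resize(S["image"][120:220,225:335],None,fx=3.5,fy=3.5)]))
E
```

```text
time_s: 11.55
eef_pos: [0.5832, -0.0686, 0.0742]
ee_rot: [3.141, 0.0, 1.632]
ft_force: [-0.1, -0.1, -2.0]
gripper_width: 0.0213
grasp_force: 60.0
```

View pics/s6.png

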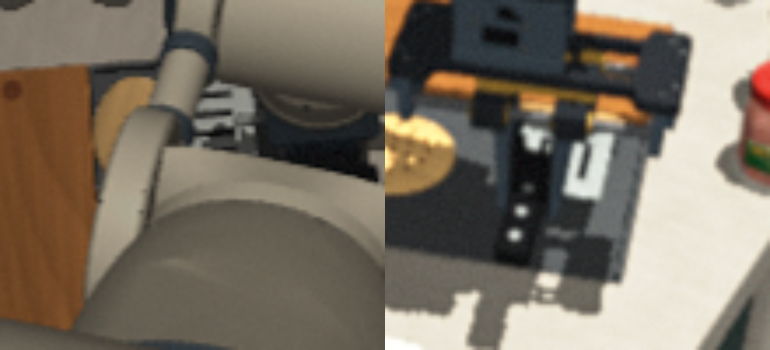

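The top half shows the biscuit against the board edge (91–93). It looks foreshortened, with the upper arc peaking near x=130, which suggests a tilt. I'll check that with numbers.

```bash
python3 - <<'E'
from h import *
T=cam("top");im=T["image"]
hsv=cv2.cvtColor(im,cv2.COLOR_BGR2HSV);H,S,V=[hsv[...,i].astype(int) for i in range(3)]
m=(H>14)&(H<32)&(S>80)&(V>110)
sub=m[165:205,183:215]
for i,row in enumerate(sub):print(165+i,''.join('#' if v else '.' for v in row))
R=np.array([np.cos(.057),np.sin(.057)])
d=np.array([-.057,.998]);n=np.array([.998,.057]);E=np.array([.5768,.0397])+d*.080
for th in(0,15,30,45):
    th=np.radians(th);pts=[]
    for a in np.linspace(0,2*np.pi,9)[:-1]:
        s=46+46*np.cos(a); y=46*np.sin(a)
        x=-s*np.cos(th)-9*0; z=6+s*np.sin(th)+4
        q=E+d*x/1e3+n*y/1e3; pts.append(px(T,[*q,z/1e3]))
    print(round(np.degrees(th)),np.round(pts).astype(int).tolist())
E
```

```text
165 ................................
166 ................................
167 ................................
168 ................................
169 ................................
170 ................................
171 ................................
172 .............#######............
173 ...........###########..........
174 ..........############..........
175 .........############...........
176 ........#############...........
177 .......##############...........
178 .......#############............
179 ......##############............
180 ......###########...............
181 .....###########................
182 .....##########.................
183 .....#########..................
184 ....#########...................
185 ....#########...................
186 ....########....................
187 ....########....................
188 ....#######.....................
189 ....#######.....................
190 ...#######......................
191 ...#######......................
192 .....#####......................
193 .....####.......................
194 .....####.......................
195 .....####.......................
196 ......##........................
197 ......##........................
198 ................................
199 ................................
200 ................................
201 ................................
202 ................................
203 ................................
204 ................................
0 [[218, 187], [213, 176], [202, 173], [191, 178], [187, 189], [192, 200], [204, 203], [214, 198]]
15 [[216, 186], [211, 175], [201, 172], [191, 178], [187, 189], [192, 199], [203, 203], [213, 197]]
30 [[213, 185], [208, 174], [199, 172], [190, 178], [187, 189], [191, 199], [201, 203], [210, 197]]
45 [[207, 184], [203, 174], [196, 171], [189, 178], [187, 189], [191, 199], [198, 202], [205, 196]]
```

Consistent with about 30° of tilt, so the lift works. Continuing the arc.

```bash
python3 -m jog '{"jaw":[-1,-1,-1,-1,-1,-1,-1,-1],"slide":[[3,0,-4],[4,0,-5],[4,0,-4],[5,0,-4],[5,0,-3],[5,0,-2],[0,0,0],[0,0,0]],"twist":[0,0,0,0,0,0,0,0]}'
python3 - <<'E'
from h import *
T=cam("top");im=T["image"]
hsv=cv2.cvtColor(im,cv2.COLOR_BGR2HSV);H,S,V=[hsv[...,i].astype(int) for i in range(3)]
m=(H>14)&(H<32)&(S>80)&(V>110)
for i,row in enumerate(m[162:205,180:215]):print(162+i,''.join('#' if v else '.' for v in row))
E
```

```text
time_s: 12.5
eef_pos: [0.5812, -0.0429, 0.0954]
ee_rot: [-3.142, 0.0, 1.632]
ft_force: [0.4, 0.2, -2.0]
gripper_width: 0.0218
grasp_force: 60.0
162 ...................................
163 ...................................
164 ...................................
165 ...................................
166 ...................................
167 ...................................
168 .#.................................
169 ...................................
170 ...................................
171 ...................................
172 ...................................
173 ...................................
174 ...................................
175 ...................................
176 ...................................
177 ...................................
178 ...................................
179 ...................................
180 ...................................
181 ...................................
182 ...................................
183 ...................................
184 ...................................
185 ...................................
186 ...................................
187 ...................................
188 ...................................
189 ...................................
190 ...................................
191 ...................................
192 ...................................
193 ...................................
194 ...................................
195 ...................................
196 ...................................
197 ...................................
198 ...................................
199 ...................................
200 ...................................
201 ...................................
202 ...................................
203 ...................................
204 ...................................
```

```bash
python3 -m jog '{"jaw":[-1,-1,-1,-1,-1,-1,-1,-1,-1,-1,-1,-1],"slide":[[5,0,-1],[5,0,0],[5,0,0],[5,0,0],[5,0,0],[5,0,0],[5,0,0],[4,0,0],[4,0,0],[4,0,0],[3,0,0],[0,0,0]],"twist":[0,0,0,0,0,0,0,0,0,0,0,0]}'
python3 - <<'E'
from h import *
T=cam("top");im=T["image"];cv2.imwrite("pics/t7.png",im)
hsv=cv2.cvtColor(im,cv2.COLOR_BGR2HSV);H,S,V=[hsv[...,i].astype(int) for i in range(3)]
m=(H>14)&(H<32)&(S>80)&(V>110)
for i,row in enumerate(m[165:215,135:205]):print(165+i,''.join('#' if v else '.' for v in row))
E
```

```text
time_s: 13.75
eef_pos: [0.5781, 0.0072, 0.0964]
ee_rot: [-3.142, -0.0, 1.632]
ft_force: [-0.1, -0.2, -1.8]
gripper_width: 0.0217
grasp_force: 60.0
165 ......................................................................
166 ......................................................................
167 ......................................................................
168 ......................................................................
169 ......................................................................
170 ......................###.............................................
171 ..........##..........................................................
172 ......................................................................
173 ......................................................................
174 ......................................................................
175 ......................................................................
176 ......................................................................
177 .................................................
[... 2096 characters left out ...]
.........................
206 ......................................................................
207 .........#............................................................
208 .........#............................................................
209 ......................................................................
210 ......................................................................
211 ......................................................................
212 ......................................................................
213 ......................................................................
214 ......................................................................
```

```bash
python3 -m jog '{"jaw":[-1,-1,-1,-1,-1,-1],"slide":[[4,0,0],[4,0,0],[4,0,0],[0,0,0],[0,0,0],[0,0,0]],"twist":[0,0,0,0,0,0]}'
python3 - <<'E'
from h import *
T=cam("top");im=T["image"];cv2.imwrite("pics/t8.png",im)
hsv=cv2.cvtColor(im,cv2.COLOR_BGR2HSV);H,S,V=[hsv[...,i].astype(int) for i in range(3)]
m=(H>14)&(H<32)&(S>80)&(V>110)
for i,row in enumerate(m[165:215,135:205]):print(165+i,''.join('#' if v else '.' for v in row))
E
```

```text
time_s: 14.4
eef_pos: [0.5775, 0.0188, 0.0964]
ee_rot: [3.142, 0.0, 1.632]
ft_force: [0.2, -0.6, -1.4]
gripper_width: 0.0216
grasp_force: 60.0
165 ......................................................................
166 ......................................................................
167 ......................................................................
168 ......................................................................
169 ......................................................................
170 ....................#.................................................
171 .......##.#...........................................................
172 ......................................................................
173 ......................................................................
174 ......................................................................
175 ......................................................................
176 ......................................................................
177 .....................................................
[... 2092 characters left out ...]
.........................
206 ......................................................................
207 ......................................................................
208 ......................................................................
209 ......................................................................
210 ......................................................................
211 ......................................................................
212 ......................................................................
213 ......................................................................
214 ......................................................................
```

```bash
python3 - <<'E'
from h import *
T=cam("top");S=cam("scene")
print(px(T,[.570,.144,.0615]),px(S,[.570,.144,.0615]))
f=lambda s,x,y,w,h:cv2.resize(s["image"][y:y+h,x:x+w],(400,600),interpolation=cv2.INTER_CUBIC)
cv2.imwrite("pics/s9.png",np.hstack([f(T,140,160,70,105),f(S,225,95,80,120)]))
E
```

```text
[175.76651679 187.66151062] [281.06537721 129.69876249]
```

View pics/s9.png

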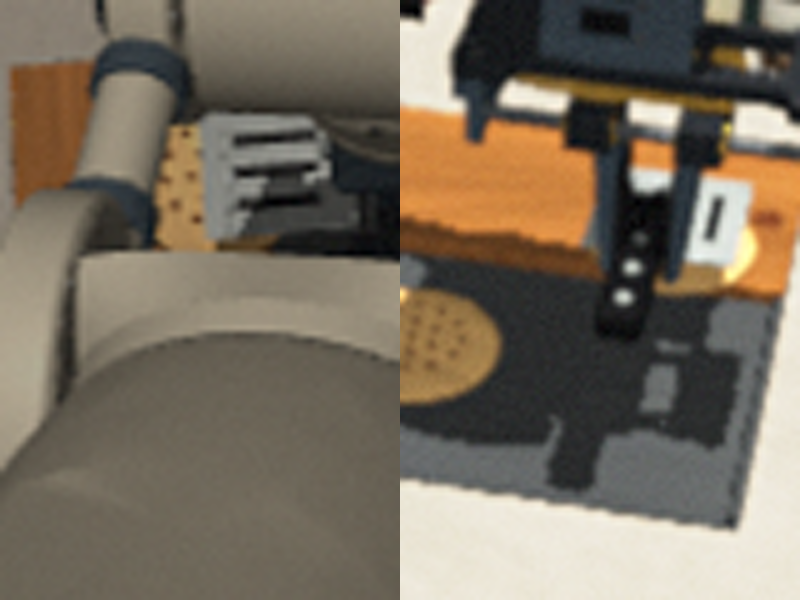

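The left half (top view) shows dots at (185,190), dotted side up, on the board under the raised blade. The right half shows it lying near the board edge around (700,275). I'll back off and measure whether it is wholly on the board.

```bash
cat > m.py <<'E'
from h import *
E0=np.array([.5768,.0397])+np.array([-.057,.998])*.080
d=np.array([-.057,.998]);n=np.array([.998,.057])
for nm in("top","scene"):
    s=cam(nm);hsv=cv2.cvtColor(s["image"],cv2.COLOR_BGR2HSV);H,S,V=[hsv[...,i].astype(int) for i in range(3)]
    m=((H>17)&(H<32)&(S>70)&(V>110)).astype(np.uint8);m=cv2.morphologyEx(m,cv2.MORPH_CLOSE,np.ones((3,3)))
    for c in blobs(m,100):
        e=cv2.fitEllipse(c)
        for z in(.0175,.0085):
            q=pl(s,e[0],z)[:2]
            if .3<q[0]<.75 and -.1<q[1]<.3: print(nm,z,np.round(q,4),"st x,-y",np.round([(q-E0)@d,(q-E0)@n],4),"axes",np.round(e[1],1),np.round(e[0],1),cv2.contourArea(c))
E
python3 -m jog '{"jaw":[-1,-1,-1,-1,-1,-1,-1],"slide":[[0,0,-15],[0,0,-25],[-35,0,0],[-45,0,0],[-45,0,0],[-45,0,0],[-30,0,0]],"twist":[0,0,0,0,0,0,0]}'
python3 m.py
```

```text
time_s: 15.25
eef_pos: [0.5896, -0.1839, 0.1365]
ee_rot: [3.141, 0.001, 1.63]
ft_force: [0.9, -0.1, -0.8]
gripper_width: 0.0218
grasp_force: 60.0
top 0.0175 [0.4576 0.0294] st x,-y [-0.0835 -0.1195] axes [27.4 29. ] [217.8 226.9] 587.0
top 0.0085 [0.4579 0.03  ] st x,-y [-0.0828 -0.1192] axes [27.4 29. ] [217.8 226.9] 587.0
top 0.0175 [0.5736 0.1411] st x,-y [0.0214 0.0026] axes [23.5 29.3] [179.5 188.5] 475.0
top 0.0085 [0.5749 0.1427] st x,-y [0.0229 0.004 ] axes [23.5 29.3] [179.5 188.5] 475.0
scene 0.0175 [ 0.4582 -0.0017] st x,-y [-0.1145 -0.1207] axes [13.3 30.1] [225.1 167.8] 271.5
scene 0.0085 [0.4547 0.0086] st x,-y [-0.104  -0.1236] axes [13.3 30.1] [225.1 167.8] 271.5
scene 0.0175 [0.5    0.0587] st x,-y [-0.0566 -0.0756] axes [ 5.6 54.1] [247.1 156.7] 113.0
scene 0.0085 [0.497  0.0697] st x,-y [-0.0454 -0.0779] axes [ 5.6 54.1] [247.1 156.7] 113.0
```

```bash
python3 - <<'E'
from h import *
T=cam("top");im=T["image"]
hsv=cv2.cvtColor(im,cv2.COLOR_BGR2HSV);H,S,V=[hsv[...,i].astype(int) for i in range(3)]
m=(H>15)&(H<32)&(S>60)&(V>90); dk=(S<90)&(V<90)
for i in range(168,208):print(i,''.join('#' if m[i,j] else ('d' if dk[i,j] else '.') for j in range(140,215)))
print(hsv[188,160:200].tolist())
for i in (165,188,207): print([ (round(a),) for a in px(T,pl(T,(189,i),.012))])
n=np.array([.998,.057]);d=np.array([-.057,.998]);E=np.array([.5722,.1195])
for x in(-.009,0,.083,.13):print(x,px(T,[*(E+d*x),.012]),px(T,[*(E+d*x),.0175]))
E
```

```text
168 ......................................#......#.d.dddddddddddddddddddddddddd
169 .........................##....#.............dddddddddddddddddddddddddddddd
170 .............#...............................dddddddddddddddddddddddddddddd
171 ..............................................ddddddddddddddddddddddddddddd
172 ..............................................ddddddddddddddddddddddddddddd
173 ..............................................ddddddddddddddddddddddddddddd
174 ..............................................ddddddddddddddddddddddddddddd
175 ...................................#######....ddddddddddddddddddddddddddddd
176 ................................#############.ddddddddddddddddddddddddddddd
177 .#............................#################dddddddddddddddddddddddddddd
178 .............................###################ddddddddddddddddddddddddddd
179 ...........................#######################ddddddddddddddddddddddddd
180 .#........................########################ddddddddddddddddddddddddd
181 .##.......................#########################ddddd
[... 2317 characters left out ...]
, 177], [18, 127, 173], [20, 121, 173], [21, 118, 180], [22, 113, 178], [21, 115, 177], [20, 117, 178], [21, 118, 180], [20, 118, 169], [20, 119, 167], [20, 118, 179], [21, 114, 179], [20, 118, 156], [16, 143, 112], [20, 123, 143], [22, 114, 179], [22, 114, 175], [20, 117, 177], [18, 125, 178], [17, 132, 180], [17, 117, 140], [100, 27, 57], [60, 4, 61], [15, 9, 60], [0, 4, 59], [30, 4, 59], [0, 4, 60]]
[(189,), (165,)]
[(189,), (188,)]
[(189,), (207,)]
-0.009 [190.17655574 188.81457121] [189.90159015 188.56300052]
0 [187.14812111 189.05246653] [186.85791529 188.80201441]
0.083 [159.13726553 191.25282821] [158.7056851  191.01275456]
0.13 [143.20982591 192.50399055] [142.69752471 192.26984442]
```

The biscuit lies flat and dotted side up but overhangs the board edge by about 19 mm (centre at station x≈27). I'll push it on by its rim, blade underside about 17 mm above the table.

```bash
python3 -m jog '{"jaw":[-1,-1,-1,-1,-1,-1,-1,-1,-1],"slide":[[34,0,0],[34,0,0],[33,0,0],[33,0,0],[0,0,30],[0,0,30],[0,0,20],[0,0,3],[0,0,0]],"twist":[0,0,0,0,0,0,0,0,0]}'
python3 -m jog '{"jaw":[-1,-1],"slide":[[0,0,0],[0,0,0]],"twist":[0,0]}'
```

```text
time_s: 16.3
eef_pos: [0.5812, -0.0464, 0.0534]
ee_rot: [-3.141, -0.0, 1.632]
ft_force: [-0.3, 0.3, -0.7]
gripper_width: 0.022
grasp_force: 60.0
time_s: 16.5
eef_pos: [0.5822, -0.0471, 0.0546]
ee_rot: [3.14, 0.0, 1.632]
ft_force: [-0.4, 0.8, -1.5]
gripper_width: 0.0215
grasp_force: 60.0
```

```bash
python3 -m jog '{"jaw":[-1,-1,-1],"slide":[[0,0,2.7],[0,0,0],[0,0,0]],"twist":[0,0,0]}'
```

```text
time_s: 16.8
eef_pos: [0.5815, -0.0471, 0.0508]
ee_rot: [3.141, 0.0, 1.632]
ft_force: [-0.5, 0.6, -1.9]
gripper_width: 0.0215
grasp_force: 60.0
```

```bash
python3 -m jog '{"jaw":[-1,-1,-1,-1,-1,-1,-1,-1,-1,-1],"slide":[[0,0,-0.8],[5,0,0],[6,0,0],[5,0,0],[4,0,0],[4,0,0],[4,0,0],[4,0,0],[4,0,0],[0,0,0]],"twist":[0,0,0,0,0,0,0,0,0,0]}'
cat > k.py <<'E'
from h import *
T=cam("top");im=T["image"]
hsv=cv2.cvtColor(im,cv2.COLOR_BGR2HSV);H,S,V=[hsv[...,i].astype(int) for i in range(3)]
m=(H>15)&(H<32)&(S>60)&(V>90); dk=(S<90)&(V<90); lt=(S<45)&(V>=90)
for i in range(168,208,2):print(i,''.join('#' if m[i,j] else ('d' if dk[i,j] else ('w' if lt[i,j] else '.')) for j in range(140,215)))
E
python3 k.py
```

```text
time_s: 17.8
eef_pos: [0.5792, -0.0106, 0.0515]
ee_rot: [-3.141, -0.0, 1.632]
ft_force: [-0.1, -0.7, -2.0]
gripper_width: 0.022
grasp_force: 60.0
168 wwwwwwwwwwwwwwwwwwwwwwwwwwwwwwwwwwww.wdddddddddddddd.......................
170 wwwwwwwwwww.......#...................ddddddddddddddd.....w................
172 w....................................ddw.......wdddddd.....................
174 w....................................dw..........ddddd.....................
176 w..........................##########......w.....ddddddddddddd.ddd.........
178 w......................##############............dddddddddddddddddddddddddd
180 w....................###############............ddddddddddddddddddddddddddd
182 w..................################.............dddddwwwwwwwwwwwwwwwwdddddd
184 w.................#################............dwwwwwwwwwwwwwwdddddwwwwdddd
186 w................#################.wwwdwww.....dwwwwwdddddddddwwwwwwwwwwddd
188 ww...............##########w..........ddddddddddwwwwwwwwwwwwwwwwwwwwddddddd
190 ww...............#########w..........dddddddddd#wwwwwwddddddddddddddwwwwddd
192 ww...............#######.............dddddddddddwwwwwwwwwwwwddddddwwddddddd
194 ww...............#######............dddddd.wddddwwwwwwwwwwwdddddddddddddddd
196 ww................#####w...........d.................................wwwddd
198 ww.................###.............d.......................................
200 ww..................#.............dd.......................................
202 ww................................dd.......................................
204 ww##..............................d....................................w...
206 ww.................#............wdd........................................
```

```bash
python3 -m jog '{"jaw":[-1,-1,-1,-1,-1,-1,-1],"slide":[[4,0,0],[4,0,0],[4,0,0],[4,0,0],[4,0,0],[3,0,0],[0,0,0]],"twist":[0,0,0,0,0,0,0]}'
python3 -m jog '{"jaw":[-1,-1,-1,-1,-1,-1,-1],"slide":[[-10,0,0],[-35,0,0],[-45,0,0],[-45,0,-30],[-45,0,-40],[-10,0,-15],[0,0,0]],"twist":[0,0,0,0,0,0,0]}'
python3 k.py; python3 m.py
```

```text
time_s: 18.55
eef_pos: [0.5778, 0.0123, 0.0515]
ee_rot: [-3.142, -0.0, 1.632]
ft_force: [-1.0, -0.7, -1.8]
gripper_width: 0.0218
grasp_force: 60.0
time_s: 19.25
eef_pos: [0.5899, -0.1699, 0.1296]
ee_rot: [3.138, 0.002, 1.629]
ft_force: [-0.3, 0.7, -2.0]
gripper_width: 0.0219
grasp_force: 60.0
168 wwwwwwwwwwwwwwwwwwwwwwwwwwwwwwwwwwww..#.......wwddddddddddddddddddddddddddd
170 wwwwwwwwwww..##...............................ddddddddddddddddddddddddddddd
172 w.............................................ddddddddddddddddddddddddddddd
174 w.............................................ddddddddddddddddddddddddddddd
176 w.....................######..................ddddddddddddddddddddddddddddd
178 w................################.............ddddddddddddddddddddddddddddd
180 w.............######################..........ddddddddddddddddddddddddddddd
182 w............#########################........ddddddddddddddddddddddddddddd
184 w..........#######.####################.......ddddddddddddddddddddddddddddd
186 w.........#############################.......ddddddddddddddddddddddddddddd
188 ww
[... 815 characters left out ...]
0309] st x,-y [-0.0819 -0.1192] axes [25.1 30.1] [217.3 226.8] 560.5
top 0.0085 [0.4582 0.0316] st x,-y [-0.0813 -0.1188] axes [25.1 30.1] [217.3 226.8] 560.5
top 0.0175 [0.5725 0.1807] st x,-y [0.061  0.0037] axes [22.4 30.6] [166.1 189.2] 492.5
top 0.0085 [0.5738 0.1826] st x,-y [0.0628 0.0051] axes [22.4 30.6] [166.1 189.2] 492.5
scene 0.0175 [0.458  0.0044] st x,-y [-0.1084 -0.1206] axes [16.3 32.7] [225.7 166.3] 380.0
scene 0.0085 [0.4545 0.0148] st x,-y [-0.0978 -0.1235] axes [16.3 32.7] [225.7 166.3] 380.0
scene 0.0175 [0.5674 0.2065] st x,-y [0.087  0.0001] axes [10.  25.4] [283.8 130.3] 178.0
scene 0.0085 [0.5653 0.2194] st x,-y [ 0.1001 -0.0012] axes [10.  25.4] [283.8 130.3] 178.0
```

The biscuit spans columns 149–180 and the board spans 142–187, so it is wholly on the board and dotted side up. Now I'll return the turner.

```bash
python3 -m jog '{"jaw":[-1,-1,-1,-1,-1,-1,-1,-1,-1,-1,-1,-1,-1,-1,-1,-1,-1,-1,-1,-1],"slide":[[0,0,-2],[0,0,-2],[0,0,-2],[0,0,0],[0,0,0],[0,0,0],[0,0,0],[0,0,0],[0,0,0],[0,0,0],[0,0,0],[0,0,0],[-14.9,22.5,0],[-14.9,22.5,0],[-14.9,22.5,0],[-14.9,22.5,0],[-14.9,22.5,0],[-14.9,22.5,0],[-14.9,22.5,0],[-14.9,22.5,0]],"twist":[0.1434,0.1434,0.1434,0.1434,0.1434,0.1434,0.1434,0.1434,0.1434,0.1434,0.1434,0.1434,0,0,0,0,0,0,0,0]}'
python3 -m jog '{"jaw":[-1,-1,-1,-1],"slide":[[0,0,0],[0,0,0],[0,0,0],[0,0,0]],"twist":[0,0,0,0]}'
```

```text
time_s: 21.4
eef_pos: [0.4531, -0.3346, 0.1321]
ee_rot: [-3.14, 0.002, -0.087]
ft_force: [-0.1, -0.2, -1.5]
gripper_width: 0.022
grasp_force: 60.0
time_s: 21.8
eef_pos: [0.4545, -0.3344, 0.1331]
ee_rot: [-3.141, 0.0, -0.088]
ft_force: [0.4, 0.5, -1.5]
gripper_width: 0.0218
grasp_force: 60.0
```

```bash
python3 -m jog '{"jaw":[-1,-1,-1,-1,-1,-1,-1],"slide":[[0.6,4.1,0],[0,0,20],[0,0,25],[0,0,20],[0,0,12],[0,0,0],[0,0,0]],"twist":[0.004,0,0,0,0,0,0]}'
```

```text
time_s: 22.5
eef_pos: [0.4546, -0.3398, 0.0569]
ee_rot: [3.141, -0.0, -0.093]
ft_force: [-0.5, -0.1, -1.4]
gripper_width: 0.022
grasp_force: 60.0
```

```bash
python3 -m jog '{"jaw":[-1,-1,-1,-1,-1,-1],"slide":[[0,-1.3,0],[0,0,6],[0,0,6],[0,0,5],[0,0,3],[0,0,0]],"twist":[0,0,0,0,0,0]}'
python3 -m jog '{"jaw":[-1,-1,-1],"slide":[[0,0,1],[0,0,0.7],[0,0,0]],"twist":[0,0,0]}'
```

```text
time_s: 23.1
eef_pos: [0.4543, -0.3383, 0.0359]
ee_rot: [-3.141, 0.0, -0.093]
ft_force: [-1.1, -1.4, -2.7]
gripper_width: 0.0216
grasp_force: 60.0
time_s: 23.4
eef_pos: [0.4545, -0.3384, 0.0349]
ee_rot: [3.141, -0.0, -0.093]
ft_force: [-0.7, -1.4, -0.3]
gripper_width: 0.0215
grasp_force: 60.0
```

Touching down. I'll press 0.4 mm more, open, and rise.

```bash
python3 -m jog '{"jaw":[-1,-1,0,1,1,1,1,1,1,1,1,1,1,1,1],"slide":[[0,0,0.4],[0,0,0],[0,0,0],[0,0,0],[0,0,0],[0,0,0],[0,0,0],[0,0,0],[0,0,-10],[0,0,-30],[0,0,-40],[0,0,-30],[-30,0,-10],[-40,0,0],[-40,0,0]],"twist":[0,0,0,0,0,0,0,0,0,0,0,0,0,0,0]}'
python3 -m jog '{"jaw":[1,1,1,1,1,1],"slide":[[-10,40,0],[-10,40,0],[-10,40,0],[-10,40,0],[0,30,0],[0,0,0]],"twist":[0,0,0,0,0,0]}'
python3 - <<'E'
from h import *
T0=cv2.imread("pics/top0.png").astype(int);S0=cv2.imread("pics/scene0.png").astype(int)
for n,I in(("top",T0),("scene",S0)):
    s=cam(n);im=s["image"].astype(int);cv2.imwrite(f"pics/{n}_end.png",s["image"])
    D=(abs(im-I).max(2)>40)
    for c in blobs(cv2.morphologyEx(D.astype(np.uint8),cv2.MORPH_OPEN,np.ones((2,2))),4):print(n,cv2.boundingRect(c),cv2.contourArea(c))
    x0,y0,x1,y1=(325,180,360,262) if n=="top" else(125,235,240,312)
    a=I[y0:y1,x0:x1].mean(2).astype(np.float32);b=im[y0:y1,x0:x1].mean(2).astype(np.float32)
    print("shift px",cv2.phaseCorrelate(a,b,cv2.createHanningWindow(a.shape[::-1],cv2.CV_32F)))
E
python3 m.py
```

```text
time_s: 24.9
eef_pos: [0.344, -0.3279, 0.1554]
ee_rot: [3.14, -0.001, -0.092]
ft_force: [0.4, -1.2, 0.2]
gripper_width: 0.0911
grasp_force: 0.0
time_s: 25.5
eef_pos: [0.2866, -0.5174, 0.1551]
ee_rot: [3.139, -0.001, -0.095]
ft_force: [-0.1, 0.5, 0.2]
gripper_width: 0.0911
grasp_force: 0.0
top (507, 374, 5, 10) 25.5
top (307, 354, 10, 30) 187.5
top (158, 336, 16, 48) 265.0
top (176, 323, 43, 61) 960.0
top (295, 317, 11, 4) 26.0
top (141, 315, 33, 28) 202.5
top (237, 304, 55, 22) 553.5
top (182, 303, 54, 24) 407.0
top (297, 293, 58, 49) 1175.5
top (328, 267, 184, 117) 16176.0
top (151, 177, 30, 30) 677.5
top (199, 173, 32, 30) 693.0
shift px ((-0.18387060255298948, 0.1596097566037571), 0.8967813803825849)
scene (50, 314, 17, 20) 102.0
scene (0, 303, 5, 9) 24.0
scene (46, 285, 33, 27) 335.5
scene (42, 277, 12, 7) 39.0
scene (160, 263, 7, 3) 7.0
scene (8, 263, 19, 16) 134.5
scene (152, 247, 5, 3) 6.0
scene (33, 164, 42, 7) 107.0
scene (0, 163, 97, 99) 3989.0
scene (256, 159, 37, 25) 671.0
scene (100, 157, 30, 41) 463.5
scene (132, 149, 17, 9) 71.5
scene (11, 148, 21, 7) 40.5
scene (267, 
[... 414 characters left out ...]
99] st x,-y [-0.083  -0.1195] axes [27.3 29.6] [217.7 226.9] 597.0
top 0.0085 [0.4579 0.0305] st x,-y [-0.0823 -0.1191] axes [27.3 29.6] [217.7 226.9] 597.0
top 0.0175 [0.5725 0.1802] st x,-y [0.0605 0.0037] axes [22.  29.7] [166.3 189.2] 443.5
top 0.0085 [0.5738 0.1821] st x,-y [0.0623 0.0051] axes [22.  29.7] [166.3 189.2] 443.5
scene 0.0175 [0.4584 0.0156] st x,-y [-0.0972 -0.1196] axes [21.9 34.1] [227.2 163.7] 582.5
scene 0.0085 [0.4549 0.0262] st x,-y [-0.0865 -0.1225] axes [21.9 34.1] [227.2 163.7] 582.5
scene 0.0175 [0.5655 0.1835] st x,-y [ 0.0642 -0.003 ] axes [19.1 31.8] [281.5 134.7] 469.0
scene 0.0085 [0.5634 0.1961] st x,-y [ 0.0769 -0.0044] axes [19.1 31.8] [281.5 134.7] 469.0
```

```bash
python3 -c "
from station import r
print(r.hand_in())"
```

```text
the job is handed in; nothing more can be done
None
```

I handed the job in at about 25.6 s: the biscuit lies dotted side up, flat and wholly on the board, and the turner is back in its rest within about 1 mm of where it lay. The final pictures show no change to the other biscuit or the rest of the scene.

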